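# Latch the sprung jaw open and load the vase

### The arm

A 7-joint arm with a two-finger parallel gripper is mounted at the origin on the work surface. World frame = base frame: x ahead of the robot, y to its left, z up, the work surface at z = 0. Lengths are in m, angles in rad, forces in N, time in s.
With the tool pointing down it reaches from about 0.4 to 0.85 m from the base axis. Payload 6.9 kg.
Tool frame: the origin (TCP) lies at the very end of the fingers, on their centre line; the grasp point (between the pads) lies 19 mm behind it; z points along the fingers, y is the line along which they close (so a half turn about z gives the same grasp; the last joint's range is limited). The gripper opens to 85 mm and grips with 20 to 120 N. Pads are 22 mm wide; open, the fingers measure 114 mm over their backs; the gripper's body (76 mm by 85 mm) begins 54 mm behind the grasp point. The pads swing forward as they close: fully open they stand 13 mm farther back than shut.
Start: joints at [1.304, 0.507, -0.238, 1.5, 0.126, 1.149, -0.155], TCP at [0.227, -0.582, 0.231] pointing down, gripper open.
Joint ranges: [-3.08, 3.08], [-0.24, 2.05], [-1.43, 1.35], [0, 2.5], [-1.52, 4.66], [0.17, 1.96], [-2.89, 2.89]. Speed limits (rad/s): [2.39, 2.39, 3.14, 3.14, 3.14, 3.14, 3.14].

### API

Orientations are given as [roll, pitch, yaw] about the fixed x, y, z axes, in that order (R = Rz(yaw) Ry(pitch) Rx(roll)).
In Python, from rig import get_state, get_image, calibration, order, spot_in, regions_of, pinpoint gives the robot as it stands.
- The arm moves only by the tool move_arm, never from a script. Its argument "rows" is a list of rows, each a list of 4 numbers: the shift along the tool's x, y, z in mm, then the turn about the tool's z in rad. A call has exactly 10 rows; each row is the pose to reach, as a shift and turn from the pose commanded when the call began, along the tool's axes at that moment; what a row does not reach only later rows make up. A row lasts 1/8 s, in which the tool goes at most 62.5 mm and 10.7 degrees, less where a joint would pass 70% of its speed; a pose out of reach is approached as far as the arm can. A call with a gripper value outside its range is refused whole. "gripper" is the gripper's target within -1 to 1 (shut at 1, half-way at 0, fully open at -1), set as the call begins (left out, the last holds). The fingers move at their own pace and stop on an object; "squeeze" is the grip in N (left out, the last holds). Time passes only in rows, so rows that repeat a pose let the fingers close, or fill a call up. It gives the time, the measured TCP pose, the force, the opening and the grip force at its end, in the units of the state.
- get_state(): the state, without advancing time (a new reading comes with each control period).
- get_image(name): name is "scene" or "side" or "wrist"; returns the picture (400x640x3 uint8, red, green, blue); there is no depth.
- calibration(name): a dict with "fovy" (degrees; the focal length in pixels is half the picture's height over the tangent of half this angle, whatever the lens; pixels are square), "cx", "cy" (the principal point, pixels), "k1" (the pictures are not rectified: a ray, as slopes to the right and down, at radius r is drawn at 1 + k1 r^2 times it, then the intrinsics apply), "xyz" and "attitude" of the camera in the world. Camera axes: x right, y down, z forward; pixel columns grow to the right and rows downward; lengths in m; the calibration is good to about 2 mm. A picture is of the moment at which its call begins: read the wrist's pose just before it. calibration takes no time and is no camera call; for the wrist camera it gives the pose at the moment of the call.
- order.close_job(): hands the job in; it is judged then, once.
Trained networks look in the newest picture that a camera, given by its name, has taken for a name from the list of things; names that differ only in an ending like _2 or _b are one class to them, and where a whole thing is asked for, a point or a joint stands for the part that bears it (a point fixed in the world has none). Each returns a list of dicts, best first, with "conf" (0 to 1); they miss things now and then, are a little off and sometimes report something else, mostly with a low value. They report only what shows in the picture. A call takes as long as a camera call.
- spot_in(camera, label): "bbox" ([left, top, width, height] as shares, 0 to 1, of the picture: columns of its width, rows of its height, round what is visible of it).
- regions_of(camera, label): "region" (400x640 bool, what is visible of it) and "bbox" ([left, top, width, height] as shares, 0 to 1, of the picture: columns of its width, rows of its height, round what is visible of it).
- pinpoint(camera, label): "at" ([column, row] as shares, 0 to 1, of the picture: columns of its width, rows of its height: a listed point, or the origin of a listed thing).
The state is a dict: "clock": time; "joints": joint angles; "qvel": joint speeds; "joint_torque": joint torques, N m; "ee_pos": TCP position; "orientation": TCP orientation; "contact_force": force on the tool from outside, world axes, zero at the start; "moment": the same for the moment, N m; "width": opening from 0.0 (shut) to 1.0 (fully open); "grip_force": force on a finger pad.
Only numpy, scipy, OpenCV 4.12 (cv2) and the standard library are available. Lean on these libraries where they do the work, as an engineer would, in place of code of your own. Each camera call takes 0.05 s, during which the arm holds its last target. There are 200 camera calls.

### The job

The jaw of the pottery holding jig is closed by a spring. Slide its upright steel knob along the slot, away from the cork seat, to the end, push it sideways into the holding notch and let go so that the jaw stays open. Then take the tall narrow-necked vase from among the pots and set it gently upright on the middle of the round cork seat, between the two jaws.

Things in the scene. Friction and masses are not known exactly. Their poses are not given: they have to be found in the camera images.
- jig: Fixed holding jig: plywood base, x -75 to +75, y -110 to +210 mm, 18 mm thick; two brown jaw blocks 70 mm wide, tops 70 mm up; at the +y end an aluminium plate, top 44 mm up, with an L-shaped slot. Origin on the table under the cork seat's middle, z up, +y along the base from seat to slot. Fixed jaw's face at y -50; sprung jaw's face at y -10 shut, +50 latched, opening to +y.
- seat (a point): Middle of the top of the jig's round cork seat (84 mm across), 22 mm above the table, between the jaws; half covered by the sprung jaw until that is open. Same axes as the jig.
- knob_top (a point): Centre of the top of the upright steel knob (26 mm across, from 50 to 95 mm up), carried by the sprung jaw. Jig frame: starts x 0, y 105 mm; slides to a stop at y 180 against a spring, 4 to 8 N; past y 165 it can also slide to -x into the notch, stop at x -22 (needs 1 N). More than 12 mm into the notch and let go, it slips back to y 165 and is held; else it snaps back. Never turns or lifts.
- vase: Loose unglazed clay vase, 148 mm tall, about 250 g: foot 50 mm and belly 62 mm across, a straight neck 26 mm across from 92 to 140 mm above the foot, lip 32 mm. The tallest of three pots of the same clay; the others (tumbler 90 mm, squat pot 74 mm tall) have no long neck. Origin: centre of its underside, on the table at the start; z up.

How it is judged:
On the way:
1. the knob rests in the holding notch with the jaw open, let go by the fingers (y of knob_top in the frame of jig above 0.155 m and x of knob_top in the frame of jig below -0.012 m and contact force between the fingers and jig below 0.1 N), for 0.3 s.
At the end, for the whole second after the job is handed in: The knob is held in the notch by itself (at least 155 mm from the seat middle along the jig and at least 12 mm sideways into the notch), and the vase stands upright (within 0.15 rad) and at rest on the cork seat, its foot's centre within 18 mm of the seat's middle, both let go (all of step 1 and horizontal distance between vase and seat below 0.018 m and z of vase in the frame of jig between 0.017 and 0.03 m and angle between vase's own z axis and vertical below 0.15 rad and linear speed of vase below 0.03 m/s and contact force between the fingers and vase below 0.1 N); the robot touches nothing.
It fails at once if the vase is dropped: let go and falling faster than 0.8 m/s (a fall of about 33 mm) (contact force between the fingers and vase below 0.1 N and linear speed of vase above 0.8 m/s).
It also fails if it takes over 58 s, if anything falls off the work surface, if the arm or the gripper's body presses on something with over 40 N, if the wrist force passes 120 N, or if a joint passes its speed limit or range.

## Working session

There is one attempt and no reset: what is moved stays moved. The work goes in short steps, Python scripts to look and compute and a tool call to move; the robot and the scene stay as the last step left them, time stands still between calls to the robot, and variables do not carry over. Pictures are saved under pics/ and viewed, at most 10 in all, crops included, and the job is handed in when it is done.

Besides the shell and the picture viewer there is one more tool, called after "Request:" in YAML: its name, and indented under it one key for each argument. move_arm: Moves the arm, as the interface text tells. Its arguments: {"type":"object","properties":{"rows":{"type":"array","items":{"type":"array","items":{"type":"number"}}},"gripper":{"type":"number"},"squeeze":{"type":"number"}},"required":["rows"]}

```bash
mkdir -p pics; cat > h.py <<'E'
import numpy as np, cv2
from scipy.spatial.transform import Rotation as R
from rig import *
def cam(n):
    c=calibration(n); 
    return c
def rot(c):
    a=np.array(c["attitude"],float)
    return a if a.shape==(3,3) else R.from_euler('xyz',a).as_matrix()
def K(c):
    f=200/np.tan(np.radians(c["fovy"])/2); return np.array([[f,0,c["cx"]],[0,f,c["cy"]],[0,0,1]])
def ray(c,px):
    k=K(c); d=(np.array(px,float)-[c["cx"],c["cy"]])/k[0,0]; u=d.copy()
    for _ in range(30): u=d/(1+c["k1"]*(u@u))
    return rot(c)@np.array([u[0],u[1],1])
def atz(c,px,z):
    r=ray(c,px); o=np.array(c["xyz"]); return o+r*(z-o[2])/r[2]
def proj(c,p):
    q=rot(c).T@(np.array(p)-c["xyz"]); u=q[:2]/q[2]; u=u*(1+c["k1"]*(u@u)); return u*K(c)[0,0]+[c["cx"],c["cy"]]
def tri(obs):
    A=np.zeros((3,3));b=np.zeros(3)
    for c,px in obs:
        r=ray(c,px); r/=np.linalg.norm(r); P=np.eye(3)-np.outer(r,r); A+=P; b+=P@np.array(c["xyz"])
    return np.linalg.solve(A,b)
def totool(dw):
    return R.from_euler('xyz',get_state()["orientation"]).as_matrix().T@np.array(dw)*1000
E
python3 - <<'E'
from h import *
np.set_printoptions(precision=4,suppress=True)
s=get_state(); print(s)
for n in("scene","side"):
    im=get_image(n); c=cam(n); print(n,c)
    cv2.imwrite(f"pics/{n}0.png",im[:,:,::-1])
    for l,z in(("jig",0),("seat",.022),("knob_top",.095),("vase",0)):
        for d in pinpoint(n,l)[:2]:
            px=np.array(d["at"])*[640,400]; print(l,round(d["conf"],2),px,atz(c,px,z))
    for d in spot_in(n,"vase")[:3]: print("vase box",round(d["conf"],2),np.array(d["bbox"])*[640,400,640,400])
E
```

```text
{'clock': 0.0, 'joints': array([ 1.3045,  0.5083, -0.2375,  1.5011,  0.1257,  1.1489, -0.1548]), 'qvel': array([ 0.0013,  0.0012,  0.001 , -0.0003, -0.0011,  0.0012, -0.0004]), 'joint_torque': array([  0.0004, -62.0585,  -2.186 , -24.965 ,   0.0128,   0.0119,
         0.    ]), 'ee_pos': array([ 0.2268, -0.5818,  0.2304]), 'orientation': array([-3.1398,  0.    ,  0.3718]), 'contact_force': array([ 0.2078, -0.67  ,  0.6775]), 'moment': array([ 0.0095, -0.0003,  0.0161]), 'grip_force': 0.0, 'width': 0.9999994777827387}
scene {'fovy': 48.49601948172524, 'cx': 319.71359739426737, 'cy': 196.81113543196432, 'k1': -0.04939471673914068, 'xyz': array([ 0.8554, -0.3336,  0.7641]), 'attitude': array([-2.5742, -0.013 ,  0.9098])}
jig 0.77 [370.688 199.52 ] [0.5453 0.0517 0.    ]
jig 0.71 [419.008 152.08 ] [ 0.5175  0.218  -0.    ]
seat 0.8 [371.072 192.12 ] [0.5415 0.0528 0.022 ]
knob_top 0.64 [417.28 151.68] [0.5568 0.1474 0.095 ]
vase 0.69 [216.512 291.32 ] [ 0.5234 -0.2981  0.    ]
vase box 0.8 [190.08  249.52   42.432  53.52 ]
side {'fovy': 54.33769930845999, 'cx': 317.4820620645741, 'cy': 199.06057854613482, 'k1': -0.07093636931607458, 'xyz': array([ 0.3669, -0.6953,  0.6182]), 'attitude': array([-2.254 , -0.0186, -0.2498])}
jig 0.85 [304.704 199.08 ] [0.5346 0.045  0.    ]
seat 0.94 [306.112 191.8  ] [0.5384 0.0458 0.022 ]
knob_top 0.51 [305.472 142.6  ] [0.5623 0.1567 0.095 ]
vase 0.66 [337.6 312.2] [ 0.5199 -0.2941  0.    ]
vase box 0.64 [321.792 250.32   38.72   72.08 ]
```

View pics/scene0.png

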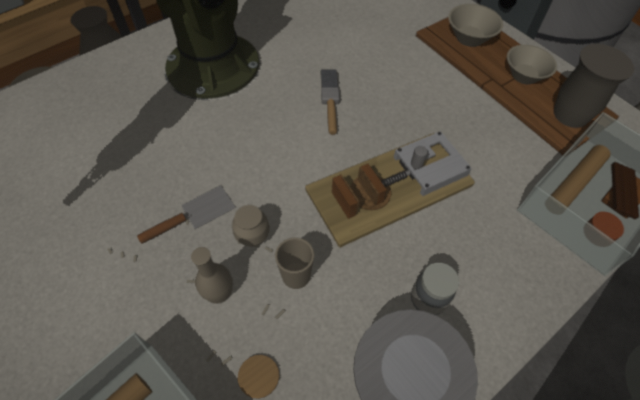

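View pics/side0.png

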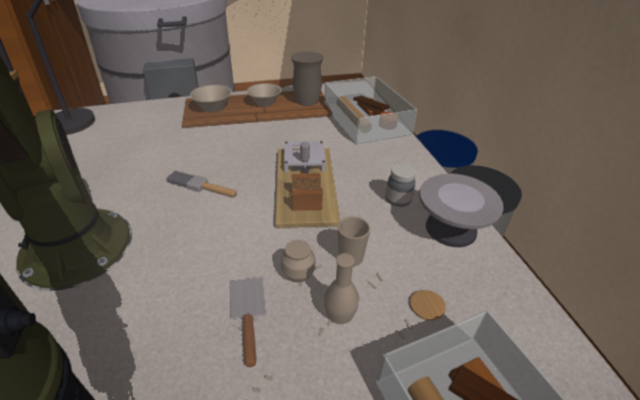

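Scene view: vase at about (213,275) with its neck at (203,257), squat pot at (250,225), tumbler at (296,262), jig seat at (371,192) and knob top at (420,149). The base's front edge runs (306,185) to (341,244). The side view agrees.

```bash
python3 - <<'E'
from h import *
from scipy.optimize import least_squares
np.set_printoptions(precision=4,suppress=True)
cs,cd=cam("scene"),cam("side")
z=.018
obs=[(cs,(306,185),(-.075,-.11,z)),(cs,(341,244),(.075,-.11,z)),(cs,(474,183),(.075,.21,z)),
(cd,(277,223),(-.075,-.11,z)),(cd,(338,223),(.075,-.11,z)),(cs,(371,192),(0,0,.022)),(cd,(306,191.8),(0,0,.022)),(cs,(420,149),(0,.105,.095)),(cd,(305,143),(0,.105,.095))]
def f(v):
    M=R.from_euler('z',v[2]).as_matrix()
    return np.concatenate([proj(c,M@np.array(p)+[v[0],v[1],0])-px for c,px,p in obs])
r=least_squares(f,[.54,.05,-.19],loss='soft_l1'); x,y,t=r.x
print(r.x,f(r.x).reshape(-1,2))
M=R.from_euler('z',t).as_matrix()
k=M@[0,.105,.095]+[x,y,0];print("knob",k)
s=get_state();print("to knob hover",totool(k+[0,0,.1]-s["ee_pos"]),"turn",-(t+np.pi/2-s["orientation"][2]))
# vase neck top centre
print("vase lip",tri([(cs,(202,252)),(cd,(345,261))]), atz(cs,(202,252),.148),atz(cd,(345,261),.148))
E
```

```text
[ 0.5393  0.0519 -0.1893] [[-1.8075  0.2982]
 [-1.6169  0.9496]
 [ 1.832  -1.1206]
 [-2.2592 -0.8682]
 [ 2.4647 -2.6341]
 [-0.9931 -0.3588]
 [-0.0631 -1.5343]
 [ 0.9395  1.5646]
 [-0.5723  0.0598]]
knob [0.5591 0.155  0.095 ]
to knob hover [ 577.2336 -566.2564   36.325 ] turn -1.0096382139447693
vase lip [ 0.5215 -0.2929  0.1444] [ 0.52   -0.2901  0.148 ] [ 0.5224 -0.3002  0.148 ]
```

Request:
move_arm:
  rows:
    - [40,-39,0,-0.1]
    - [80,-78,0,-0.2]
    - [120,-118,0,-0.3]
    - [160,-157,0,-0.4]
    - [200,-196,0,-0.5]
    - [240,-236,0,-0.6]
    - [280,-275,0,-0.7]
    - [320,-314,0,-0.8]
    - [360,-353,0,-0.9]
    - [400,-393,0,-1.01]
  gripper: -1

```text
clock: 1.85
ee_pos: [0.4576, -0.0694, 0.2316]
orientation: [3.141, 0.0, 1.385]
contact_force: [1.0, -0.6, -0.1]
width: 1.001
grip_force: 0.0
```

```bash
python3 - <<'E'
from h import *
np.set_printoptions(precision=4,suppress=True)
s=get_state();k=np.array([.559,.155,.195]);print(s["clock"],s["ee_pos"],s["orientation"],totool(k-s["ee_pos"]),"turn",-(-.1893+np.pi/2-s["orientation"][2]))
E
```

```text
1.85 [ 0.4576 -0.0694  0.2316] [3.1405 0.0004 1.3846] [239.2846  58.0667  36.6188] turn 0.0031078813162992436
```

Request:
move_arm:
  rows:
    - [40,10,6,0]
    - [80,20,12,0]
    - [120,30,18,0]
    - [160,39,24,0]
    - [200,49,30,0]
    - [239,58,36,0]
    - [239,58,36,0]
    - [239,58,36,0]
    - [239,58,36,0]
    - [239,58,36,0]

```text
clock: 3.1
ee_pos: [0.5589, 0.1518, 0.1956]
orientation: [3.141, 0.0, 1.38]
contact_force: [0.3, 0.4, 0.1]
width: 0.999
grip_force: 0.0
```

```bash
python3 - <<'E'
from h import *
np.set_printoptions(precision=4,suppress=True)
s=get_state();c=cam("wrist");im=get_image("wrist");cv2.imwrite("pics/w1.png",im[:,:,::-1]);print(s["ee_pos"],s["orientation"],c["xyz"])
for d in pinpoint("wrist","knob_top")[:3]:
    px=np.array(d["at"])*[640,400];print(d["conf"],px,atz(c,px,.095),totool(atz(c,px,.095)-s["ee_pos"]))
for d in pinpoint("wrist","seat")[:2]:
    px=np.array(d["at"])*[640,400];print("seat",d["conf"],px,atz(c,px,.022))
M=R.from_euler('z',-.1893).as_matrix()
for p in[(0,.105,.095),(0,0,.022),(.075,.21,.018),(-.075,.21,.018)]:print(p,proj(c,M@p+[.5393,.0519,0]))
E
```

```text
[0.5589 0.1518 0.1956] [3.1411 0.0004 1.3801] [0.5712 0.2153 0.3373]
0.93 [315.328 196.08 ] [0.5551 0.1542 0.095 ] [  1.5958  -4.205  100.5918]
seat 0.78 [316.928 274.   ] [0.5346 0.0476 0.022 ]
seat 0.7 [314.496 197.   ] [0.5492 0.135  0.022 ]
(0, 0.105, 0.095) [320.0184 194.1513]
(0, 0, 0.022) [320.3155 269.8123]
(0.075, 0.21, 0.018) [399.2836  66.4307]
(-0.075, 0.21, 0.018) [240.6909  66.5973]
```

View pics/w1.png

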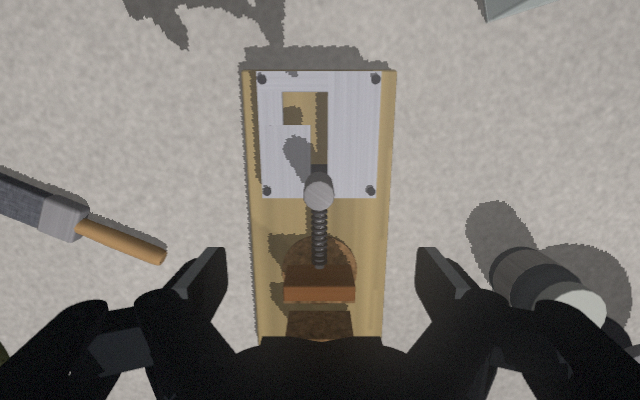

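The knob top is at (319,194) in the wrist view, which matches the fit. The slot runs up the picture and the notch is on the left (-x).

Request:
move_arm:
  rows:
    - [3,0,20,0]
    - [3,0,45,0]
    - [3,0,70,0]
    - [3,0,95,0]
    - [3,0,115,0]
    - [3,0,127,0]
    - [3,0,133,0]
    - [3,0,133,0]
    - [3,0,133,0]
    - [3,0,133,0]

```text
clock: 4.5
ee_pos: [0.5597, 0.1561, 0.0629]
orientation: [3.141, -0.0, 1.382]
contact_force: [0.2, -0.2, -0.6]
width: 1.003
grip_force: 0.0
```

Request:
move_arm:
  rows:
    - [0,0,0,0]
    - [0,0,0,0]
    - [0,0,0,0]
    - [0,0,0,0]
    - [0,0,0,0]
    - [0,0,0,0]
    - [0,0,0,0]
    - [0,0,0,0]
    - [0,0,0,0]
    - [0,0,0,0]
  gripper: 1
  squeeze: 50

```text
clock: 5.75
ee_pos: [0.558, 0.1563, 0.0626]
orientation: [-3.14, 0.001, 1.383]
contact_force: [-5.3, -0.8, 7.1]
width: 0.288
grip_force: 48.7
```

Request:
move_arm:
  rows:
    - [10,0,0,0]
    - [20,0,0,0]
    - [30,0,0,0]
    - [40,0,0,0]
    - [50,0,0,0]
    - [60,0,0,0]
    - [68,0,0,0]
    - [74,0,0,0]
    - [74,0,0,0]
    - [74,0,0,0]

```text
clock: 7.0
ee_pos: [0.5715, 0.2264, 0.0624]
orientation: [-3.139, 0.005, 1.381]
contact_force: [-8.3, -6.3, 9.8]
width: 0.292
grip_force: 48.9
```

Request:
move_arm:
  rows:
    - [0,-4,0,0]
    - [0,-8,0,0]
    - [0,-12,0,0]
    - [0,-16,0,0]
    - [0,-20,0,0]
    - [0,-22,0,0]
    - [0,-22,0,0]
    - [0,-22,0,0]
    - [0,-22,0,0]
    - [0,-22,0,0]

```text
clock: 8.25
ee_pos: [0.5515, 0.2297, 0.0624]
orientation: [-3.142, 0.005, 1.38]
contact_force: [-1.3, -7.7, 7.3]
width: 0.291
grip_force: 48.8
```

```bash
python3 - <<'E'
from h import *
s=get_state();M=R.from_euler('z',-.1893).as_matrix();print(M.T@(s["ee_pos"]-[.5393,.0519,0]),s["contact_force"])
E
```

```text
[-0.02145442  0.17693629  0.06244617] [-1.26915206 -7.68180386  7.27246182]
```

Request:
move_arm:
  rows:
    - [0,0,0,0]
    - [0,0,0,0]
    - [0,0,0,0]
    - [0,0,0,0]
    - [0,0,0,0]
    - [0,0,0,0]
    - [0,0,0,0]
    - [0,0,-30,0]
    - [0,0,-70,0]
    - [0,0,-120,0]
  gripper: -1

```text
clock: 9.5
ee_pos: [0.5511, 0.2324, 0.1828]
orientation: [-3.14, 0.001, 1.382]
contact_force: [0.6, 0.5, 0.1]
width: 1.001
grip_force: 0.0
```

```bash
python3 - <<'E'
from h import *
np.set_printoptions(precision=4,suppress=True)
s=get_state();M=R.from_euler('z',-.1893).as_matrix();o=np.array([.5393,.0519,0])
for n in("wrist","scene"):
    c=cam(n);im=get_image(n);cv2.imwrite(f"pics/{n}2.png",im[:,:,::-1])
    for d in pinpoint(n,"knob_top")[:2]:
        px=np.array(d["at"])*[640,400];print(n,d["conf"],px,M.T@(atz(c,px,.095)-o))
print(s["ee_pos"],s["orientation"],totool(np.array([.5215,-.294,.24])-s["ee_pos"]))
E
```

```text
scene 0.83 [436.8  135.48] [-0.0176  0.1549  0.095 ]
[0.5511 0.2324 0.1828] [-3.1399  0.0009  1.3819] [-522.5227   70.0185  -57.5388]
```

View pics/wrist2.png

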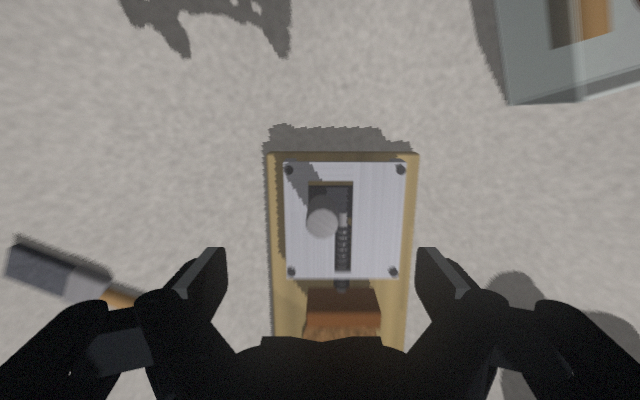

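The knob sits in the notch at (322,222). Next, the vase.

Request:
move_arm:
  rows:
    - [-30,4,-20,0]
    - [-85,11,-40,0]
    - [-140,19,-58,0]
    - [-195,26,-58,0]
    - [-250,34,-58,0]
    - [-305,41,-58,0]
    - [-360,48,-58,0]
    - [-415,56,-58,0]
    - [-465,63,-58,0]
    - [-505,70,-58,0]

```text
clock: 10.95
ee_pos: [0.5241, -0.2789, 0.2384]
orientation: [-3.139, -0.0, 1.38]
contact_force: [0.5, 0.2, 0.2]
width: 1.004
grip_force: 0.0
```

```bash
python3 - <<'E'
from h import *
np.set_printoptions(precision=4,suppress=True)
s=get_state();c=cam("wrist");im=get_image("wrist");cv2.imwrite("pics/w3.png",im[:,:,::-1]);print(s["clock"],s["ee_pos"],s["orientation"],c["xyz"])
for d in regions_of("wrist","vase")[:2]:
    print(d["conf"],np.array(d["bbox"])*[640,400,640,400])
print(proj(c,[.5215,-.294,.148]),proj(c,[.5215,-.294,0]))
E
```

```text
10.95 [ 0.5241 -0.2789  0.2384] [-3.1386 -0.0002  1.3799] [ 0.5369 -0.2157  0.3801]
0.8 [292.288 163.8    57.92   79.2  ]
[321.3283 220.365 ] [321.5055 181.2911]
```

View pics/w3.png

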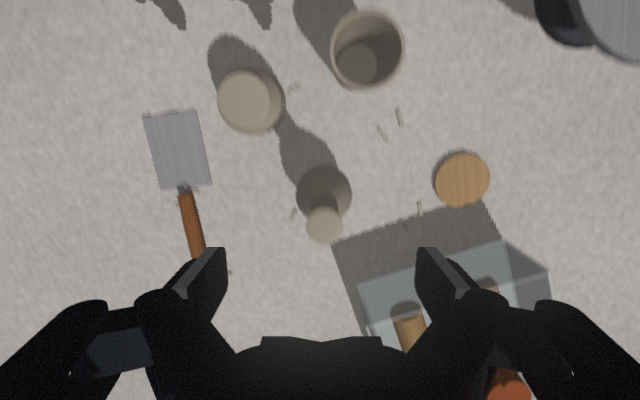

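Lip centre at (324,225), with the belly above it at (323,193). A glass bin has its rim corner near (360,285), so I'll check its height.

```bash
python3 - <<'E'
from h import *
np.set_printoptions(precision=4,suppress=True)
c=cam("wrist");s=get_state();p=atz(c,(324,225),.148);print("lip",p,totool(p-s["ee_pos"]))
print("bin",tri([(c,(360,285)),(cam("side"),(385,352))]),tri([(c,(508,240)),(cam("side"),(488,318))]))
E
```

```text
lip [ 0.5218 -0.3017  0.148 ] [-18.919    2.6551  89.6462]
bin [ 0.5495 -0.4175  0.056 ] [ 0.7368 -0.4032  0.0469]
```

Request:
move_arm:
  rows:
    - [-18,2,0,0]
    - [-18,2,25,0]
    - [-18,2,50,0]
    - [-18,2,75,0]
    - [-18,2,100,0]
    - [-18,2,120,0]
    - [-18,2,132,0]
    - [-18,2,138,0]
    - [-18,2,138,0]
    - [-18,2,138,0]

```text
clock: 12.3
ee_pos: [0.5246, -0.2946, 0.103]
orientation: [3.14, 0.0, 1.382]
contact_force: [-0.1, -0.3, -0.6]
width: 0.998
grip_force: 0.0
```

Request:
move_arm:
  rows:
    - [0,0,0,0]
    - [0,0,0,0]
    - [0,0,0,0]
    - [0,0,0,0]
    - [0,0,0,0]
    - [0,0,0,0]
    - [0,0,0,0]
    - [0,0,0,0]
    - [0,0,0,0]
    - [0,0,0,0]
  gripper: 1
  squeeze: 40

```text
clock: 13.55
ee_pos: [0.524, -0.2945, 0.1025]
orientation: [-3.141, 0.0, 1.382]
contact_force: [-2.4, 1.2, 5.2]
width: 0.299
grip_force: 39.4
```

Request:
move_arm:
  rows:
    - [0,0,-5,0]
    - [0,0,-15,0]
    - [0,0,-30,0]
    - [0,0,-50,0]
    - [0,0,-70,0]
    - [0,0,-90,0]
    - [0,0,-110,0]
    - [0,0,-130,0]
    - [0,0,-140,0]
    - [0,0,-140,0]

```text
clock: 14.8
ee_pos: [0.5244, -0.2945, 0.2432]
orientation: [3.14, 0.0, 1.382]
contact_force: [0.9, -0.7, -3.4]
width: 0.298
grip_force: 39.6
```

```bash
python3 - <<'E'
from h import *
np.set_printoptions(precision=4,suppress=True)
s=get_state();M=R.from_euler('z',-.1893).as_matrix()
im=get_image("side");cv2.imwrite("pics/s4.png",im[100:350,180:500,::-1].repeat(2,0).repeat(2,1))
print(s["ee_pos"],s["orientation"],s["contact_force"],totool(np.array([.5393,.0519,.242])-s["ee_pos"]))
print([(d["conf"],np.array(d["bbox"])*[640,400,640,400]) for d in spot_in("side","vase")][:2])
E
```

```text
[ 0.5244 -0.2945  0.2432] [3.1401 0.0005 1.3818] [ 0.8599 -0.7272 -3.3993] [342.9964 -50.4763   1.1205]
[(0.63, array([324.928, 184.68 ,  43.904,  88.68 ]))]
```

View pics/s4.png

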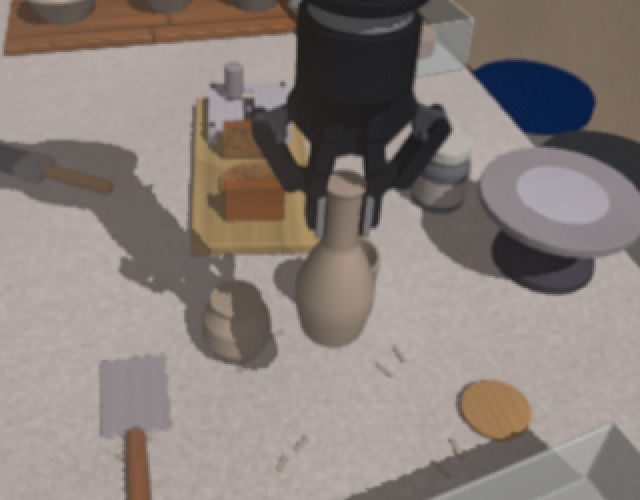

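The vase is lifted and hangs upright from the neck. I'll carry it over the seat.

Request:
move_arm:
  rows:
    - [15,-2,0,0]
    - [50,-7,0,0]
    - [95,-14,0,0]
    - [140,-20,0,0]
    - [190,-28,0,0]
    - [240,-35,0,0]
    - [285,-42,0,0]
    - [320,-47,0,0]
    - [338,-50,0,0]
    - [346,-50,0,0]

```text
clock: 16.15
ee_pos: [0.5396, 0.0556, 0.2421]
orientation: [-3.141, 0.0, 1.383]
contact_force: [-0.0, -0.8, -3.3]
width: 0.297
grip_force: 39.6
```

Request:
move_arm:
  rows:
    - [0,0,0,0]
    - [0,0,0,0]
    - [0,0,8,0]
    - [0,0,18,0]
    - [0,0,28,0]
    - [0,0,35,0]
    - [0,0,40,0]
    - [0,0,40,0]
    - [0,0,40,0]
    - [0,0,40,0]

```text
clock: 17.4
ee_pos: [0.5402, 0.0549, 0.2026]
orientation: [3.141, -0.0, 1.382]
contact_force: [1.0, -0.7, -3.7]
width: 0.303
grip_force: 39.6
```

```bash
python3 - <<'E'
from h import *
np.set_printoptions(precision=4,suppress=True)
s=get_state();M=R.from_euler('z',-.1893).as_matrix();o=np.array([.5393,.0519,0])
print(s["ee_pos"],s["orientation"],"jig",M.T@(s["ee_pos"]-o))
zf=s["ee_pos"][2]-.1025
g={}
for n in("scene","side"):
    im=get_image(n);c=cam(n);g[n]=im
    for d in pinpoint(n,"vase")[:1]:
        px=np.array(d["at"])*[640,400];print(n,d["conf"],px,M.T@(atz(c,px,zf)-o), "expect px",proj(c,[.5393,.0519,zf]))
    for d in spot_in(n,"vase")[:1]: print(np.array(d["bbox"])*[640,400,640,400])
a=g["scene"][90:290,270:490,::-1];b=g["side"][70:270,200:400,::-1]
cv2.imwrite("pics/p5.png",cv2.resize(np.hstack([a,b]),None,fx=1.9,fy=1.9,interpolation=cv2.INTER_CUBIC))
E
```

```text
[0.5402 0.0549 0.2026] [ 3.141  -0.0002  1.3818] jig [0.0003 0.0031 0.2026]
scene 0.72 [370.88 171.68] [ 0.0031 -0.0097  0.1001] expect px [374.554  168.5665]
[358.08 112.    42.88  67.52]
side 0.85 [302.592 162.8  ] [-0.0077  0.0062  0.1001] expect px [305.9223 164.1976]
[292.416 104.2    28.288  67.8  ]
```

View pics/p5.png

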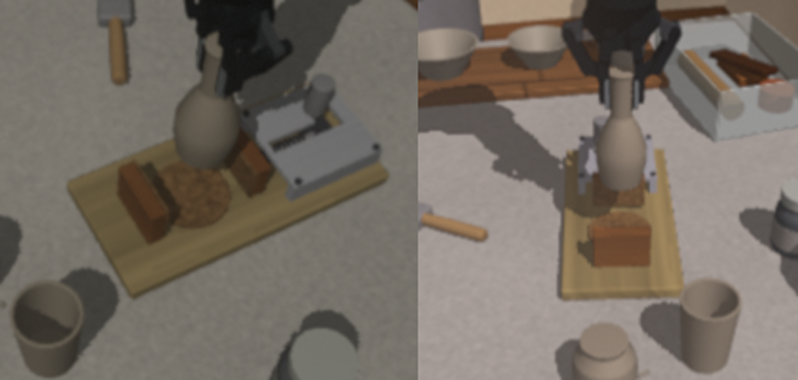

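The vase is centred over the open seat between the jaws (scene crop), and the knob is still latched. Lowering.

Request:
move_arm:
  rows:
    - [0,0,10,0]
    - [0,0,22,0]
    - [0,0,34,0]
    - [0,0,46,0]
    - [0,0,56,0]
    - [0,0,64,0]
    - [0,0,69,0]
    - [0,0,72,0]
    - [0,0,74,0]
    - [0,0,74,0]

```text
clock: 18.95
ee_pos: [0.5401, 0.0548, 0.1284]
orientation: [3.141, -0.0, 1.382]
contact_force: [0.1, -0.7, -2.6]
width: 0.301
grip_force: 39.7
```

Request:
move_arm:
  rows:
    - [0,0,0.5,0]
    - [0,0,1,0]
    - [0,0,1.5,0]
    - [0,0,2,0]
    - [0,0,2.5,0]
    - [0,0,3,0]
    - [0,0,3,0]
    - [0,0,3,0]
    - [0,0,3,0]
    - [0,0,3,0]

```text
clock: 20.2
ee_pos: [0.5401, 0.0548, 0.1253]
orientation: [3.142, -0.0, 1.382]
contact_force: [0.6, -0.1, -3.0]
width: 0.302
grip_force: 39.7
```

Request:
move_arm:
  rows:
    - [0,0,0.5,0]
    - [0,0,1,0]
    - [0,0,1.5,0]
    - [0,0,2,0]
    - [0,0,2,0]
    - [0,0,2,0]
    - [0,0,2,0]
    - [0,0,2,0]
    - [0,0,2,0]
    - [0,0,2,0]

```text
clock: 21.45
ee_pos: [0.5401, 0.055, 0.1244]
orientation: [3.141, 0.0, 1.382]
contact_force: [-2.5, -0.7, 10.5]
width: 0.299
grip_force: 41.0
```

```bash
python3 - <<'E'
from h import *
np.set_printoptions(precision=4,suppress=True)
s=get_state();M=R.from_euler('z',-.1893).as_matrix();o=np.array([.5393,.0519,0])
print(s["ee_pos"],s["contact_force"])
g={}
for n in("scene","side"):
    im=get_image(n);c=cam(n);g[n]=im
    for d in pinpoint(n,"vase")[:1]:
        px=np.array(d["at"])*[640,400];print(n,d["conf"],px,M.T@(atz(c,px,.022)-o))
a=g["scene"][110:260,290:490,::-1];b=g["side"][90:240,210:410,::-1]
cv2.imwrite("pics/p6.png",cv2.resize(np.hstack([a,b]),None,fx=2,fy=2,interpolation=cv2.INTER_CUBIC))
E
```

```text
[0.5401 0.055  0.1244] [-2.5335 -0.7433 10.4926]
scene 0.97 [371.776 194.2  ] [0.0069 0.0001 0.022 ]
side 0.91 [305.088 189.32 ] [-0.0019  0.0039  0.022 ]
```

View pics/p6.png

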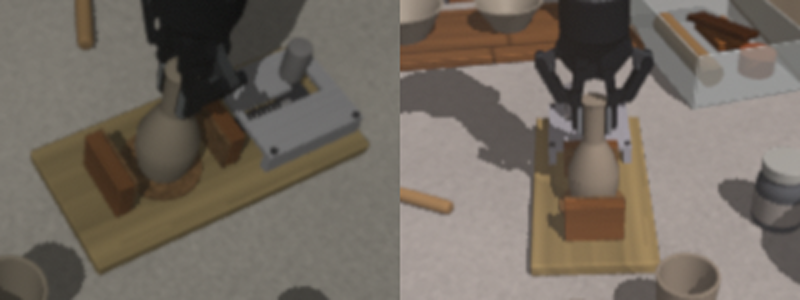

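The vase has touched down (10 N upward) and stands between the jaws near the seat's middle. I'll relax the press a little, open, then rise straight up.

Request:
move_arm:
  rows:
    - [0,0,-0.5,0]
    - [0,0,-1,0]
    - [0,0,-1,0]
    - [0,0,-1,0]
    - [0,0,-1,0]
    - [0,0,-1,0]
    - [0,0,-1,0]
    - [0,0,-1,0]
    - [0,0,-1,0]
    - [0,0,-1,0]
  squeeze: 20

```text
clock: 22.9
ee_pos: [0.5401, 0.0549, 0.1244]
orientation: [3.141, -0.0, 1.382]
contact_force: [-1.6, 1.0, 5.1]
width: 0.301
grip_force: 40.2
```

Request:
move_arm:
  rows:
    - [0,0,0,0]
    - [0,0,0,0]
    - [0,0,0,0]
    - [0,0,0,0]
    - [0,0,0,0]
    - [0,0,0,0]
    - [0,0,0,0]
    - [0,0,0,0]
    - [0,0,-10,0]
    - [0,0,-30,0]
  gripper: -1

```text
clock: 24.15
ee_pos: [0.5396, 0.0548, 0.1546]
orientation: [-3.14, 0.0, 1.382]
contact_force: [-0.2, 0.7, -0.6]
width: 1.001
grip_force: 0.0
```

Request:
move_arm:
  rows:
    - [0,0,-20,0]
    - [0,0,-45,0]
    - [0,0,-70,0]
    - [0,0,-95,0]
    - [0,0,-110,0]
    - [0,0,-120,0]
    - [0,0,-120,0]
    - [0,0,-120,0]
    - [0,0,-120,0]
    - [0,0,-120,0]

```text
clock: 25.4
ee_pos: [0.5399, 0.0548, 0.2739]
orientation: [-3.141, 0.0, 1.382]
contact_force: [-0.1, -0.7, 0.3]
width: 1.0
grip_force: 0.0
```

```bash
python3 - <<'E'
from h import *
np.set_printoptions(precision=4,suppress=True)
s=get_state();M=R.from_euler('z',-.1893).as_matrix();o=np.array([.5393,.0519,0])
print(s["clock"],s["ee_pos"],s["contact_force"])
g={}
for n in("scene","side"):
    im=get_image(n);c=cam(n);g[n]=im
    for l,z in(("vase",.022),("knob_top",.095)):
      for d in pinpoint(n,l)[:1]:
        px=np.array(d["at"])*[640,400];print(n,l,d["conf"],px,M.T@(atz(c,px,z)-o))
a=g["scene"][110:260,290:490,::-1];b=g["side"][90:240,210:410,::-1]
cv2.imwrite("pics/p7.png",cv2.resize(np.hstack([a,b]),None,fx=2,fy=2,interpolation=cv2.INTER_CUBIC))
E
```

```text
25.4 [0.5399 0.0548 0.2739] [-0.0713 -0.723   0.2729]
scene vase 0.57 [368.832 191.92 ] [-0.0004 -0.0025  0.022 ]
scene knob_top 0.55 [437.12 130.4 ] [-0.0282  0.1632  0.095 ]
side vase 0.92 [302.976 188.68 ] [-0.0071  0.0067  0.022 ]
side knob_top 0.45 [294.912 132.08 ] [-0.0237  0.163   0.095 ]
```

View pics/p7.png

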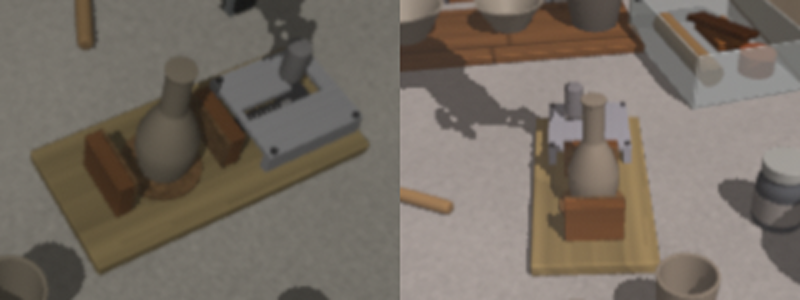

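The vase stands upright and free on the seat, within about 8 mm of the middle. The knob is latched and the arm is clear.

```bash
python3 -c "
from rig import order
print(order.close_job())"
```

```text
the job is handed in; nothing more can be done
None
```

I latched the knob in the holding notch and stood the vase upright on the cork seat, about 3 to 10 mm from its middle by camera estimate, then handed the job in at about 26 s; no verdict came back.

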